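# Hang the pipe ring gauge on the hook deep in the gauge cabinet

### The job

Hang the handled ring gauge up by its ring on the hook deep inside the low gauge cabinet: carry it in nose-up under the front panel and below the roof, feel gently for the upturned end of the hook, thread the ring over it and leave the gauge hanging straight down on the rod, free and all but still. Do not bang or press the gauge hard against the cabinet or its hook, do not knock the cabinet with the robot, and leave everything else on the bench where it is.

Things in the scene. Friction and masses are not known exactly. Their poses are not given: they have to be found in the camera images.
- ring_gauge: Loose ring gauge for pipe, about 0.2 kg, lying flat: black plastic handle 90 long (x), 26 wide (y), 22 thick (z), from whose +x end a flat steel neck 12 wide, 6 thick runs to a flat steel ring. Neck and ring lie in the middle of the handle's thickness. Origin: centre of the handle's underside; x towards the ring, z up as it lies.
- ring (a point): Centre of the gauge's ring (outer diameter 40, hole 24, 6 thick), 195 along x from the handle's centre and 11 above the handle's underside; axes as the gauge.
- cabinet: Fixed cabinet 200 deep (x), 200 wide (y), 336 high. Origin: centre of its underside; x points inwards, the open front at x = -100 roughly faces the robot. Floor 12 thick, sides 6 thick (grey below, clear above), clear roof with underside at height 330. The back is open but for a cross bar 30 high. Pressing the gauge on cabinet or hook with over 20 N is too hard.
- front_edge (a point): Middle of the lower edge of the cabinet's grey front panel: cabinet x = -100, y = 0, height 275. The panel, 6 thick, closes the front from there up to the roof; the opening spans heights 12 to 275. Axes as the cabinet.
- clamp (a point): Middle of the front face of the clamp block (30 wide, 30 high) on the back's cross bar: cabinet x = 55, y = 0, height 280, axes as the cabinet. From here the hook's level steel rod (diameter 8, axis at height 280) runs straight towards the front in the plane y = 0 and turns up. It was clamped firmly (slips only above 80 N) anywhere along its travel.
- hook_line (a point): On the roof's underside (cabinet x = -10, y = 0, height 330) above the MIDDLE of the hook end's possible range, not above the hook. The vertical upturned end (diameter 8, top at height 300, 16 above the rod's top) stands at y = 0, x between -30 and +10: unmeasured, find it by feel or sight.
- flap_hinge (a point): Marks only the MIDDLE of the flap's possible range (cabinet x = 22, y = 0, height 272). A black rubber stop flap (36 wide, 4 thick, height 72 to 272) hangs from the rod 30 behind the upturned end wherever that is. Its foot swings inwards under a light damped push and springs back; it stills the hung gauge's swing.
- plug_gauge: Bystander with the same black handle as the ring gauge but a solid steel plug 20 in diameter and no ring; origin under the handle's centre, x towards the plug.
- tee: Bystander, copper pipe tee 60 long, 28 thick; origin under its centre.
- pipe_cutter: Bystander, red pipe cutter with a black knob, about 180 long and 28 high; origin on the bench near its middle.
- bottle: Bystander, grey drinking bottle 68 in diameter, 220 high; origin under its centre.

How it is judged:
On the way:
1. the held gauge's ring is inside the cabinet, up under the roof (x of ring in the frame of cabinet above -0.085 m and z of ring in the frame of cabinet above 0.25 m and contact force between ring_gauge and the fingers above 1 N), for 0.1 s.
At the end, for the whole second after the job is handed in: The gauge hangs by its ring on the rod behind its upturned end: ring centre 260 to 280 mm above the cabinet's underside (272 is natural), within 20 mm of the hook's plane; handle within 0.25 rad of straight down; all but still (under 0.1 m/s, 0.5 rad/s), carried by the hook (z of ring in the frame of cabinet between 0.26 and 0.28 m and x of ring in the frame of cabinet between -0.035 and 0.06 m and y of ring in the frame of cabinet between -0.02 and 0.02 m and z of ring_gauge in the frame of cabinet below 0.11 m and angle between ring_gauge's own x axis and vertical below 0.25 rad and contact force between ring_gauge and cabinet above 0.5 N and linear speed of ring_gauge below 0.1 m/s and angular speed of ring_gauge below 0.5 rad/s); the robot touches nothing.
It fails at once if the gauge is pressed or banged on the cabinet or hook with more than 20 N (contact force between ring_gauge and cabinet above 20 N).
It fails at once if the robot knocks the cabinet with more than 10 N (contact force between any of the arm, the fingers and cabinet above 10 N).
It fails at once if a bystander is moved more than 30 mm (distance of any of plug_gauge, tee, pipe_cutter, bottle from where it was at the start of the episode above 0.03 m).
It also fails if it takes over 72 s, if anything falls off the work surface, if the arm or the gripper's body presses on something with over 40 N, if the wrist force passes 120 N, or if a joint passes its speed limit or range.

### The arm

A 7-joint arm with a two-finger parallel gripper is mounted at the origin on the work surface. World frame = base frame: x ahead of the robot, y to its left, z up, the work surface at z = 0. Lengths are in m, angles in rad, forces in N, time in s.
With the tool pointing down it reaches from about 0.4 to 0.9 m from the base axis. Payload 5.6 kg.
Tool frame: the origin (TCP) lies midway between the tips of the shut fingers; the grasp point (between the pads) lies 19 mm behind it (r.grasp_offset is the distance from the TCP to the grasp point, in m); z points along the fingers, y is the line along which they close (so a half turn about z gives the same grasp; the last joint's range is limited). The gripper opens to 92 mm and grips with 3 to 60 N. Pads are 20 mm wide; open, the fingers measure 128 mm over their backs; the gripper's body (75 mm by 189 mm) begins 69 mm behind the grasp point.
Start: joints at [-1.175, 0.468, -0.012, 1.603, 0.006, 1.071, -0.056], TCP at [0.276, 0.588, 0.215] pointing down, gripper open.
Joint ranges: [-2.53, 2.53], [-0.31, 2.02], [-1.57, 1.55], [0.28, 2.44], [-1.29, 4.43], [0.15, 1.84], [-2.92, 2.92]. Speed limits (rad/s): [2.57, 2.57, 3.14, 3.14, 3.14, 3.14, 3.14].

### API

Orientations are given as a unit quaternion [x, y, z, w].
In Python, from station import r gives the robot as it stands. The module is installed in compiled form; this text tells all that it offers.
- The arm moves only by the tool apply_moves, never from a script. Its argument "increments" is text: rows parted by semicolons, each of 6 numbers parted by spaces: the shift along the tool's x, y, z in cm, then the turn, a rotation vector about the tool's x, y, z in degrees. A call has 1 to 8 rows; each row shifts and turns the commanded pose from where the row before left it, along the tool's axes as they then stand; what a row does not reach is not made up. A row lasts 1/10 s, in which the tool goes at most 50 mm and 8.59 degrees, less where a joint would pass 70% of its speed; a pose out of reach is approached as far as the arm can. A call with a gripper value outside its range is refused whole. "grip" is the closure in counts, from 0 (fully open) to 255 (shut), set as the call begins (left out, the last holds). The fingers move at their own pace and stop on an object; "newtons" is the grip in N (left out, the last holds). Time passes only in rows, so rows that do not move let the fingers close. It gives the time, the measured TCP pose, the force, the opening and the grip force at its end, in the units of the state.
- r.read_state(): the state, without advancing time (a new reading comes with each control period).
- r.grab_frame(name): name is "scene" or "side" or "wrist"; returns the picture (480x640x3 uint8, blue, green, red); there is no depth.
- r.camera_params(name): a dict with "fx", "fy", "cx", "cy" (pixels), "R" (3x3) and "t" (3): a world point X has camera coordinates R X + t. Camera axes: x right, y down, z forward; pixel columns grow to the right and rows downward; lengths in m; the calibration is good to about 2 mm. A picture is of the moment at which its call begins: read the wrist's pose just before it. camera_params takes no time and is no camera call; for the wrist camera it gives the pose at the moment of the call.
- r.finish_job(): hands the job in; it is judged then, once.
Trained networks look in the newest picture that a camera, given by its name, has taken for a name from the list of things; names that differ only in an ending like _2 or _b are one class to them, and where a whole thing is asked for, a point or a joint stands for the part that bears it (a point fixed in the world has none). Each returns a list of dicts, best first, with "conf" (0 to 1); they miss things now and then, are a little off and sometimes report something else, mostly with a low value. They report only what shows in the picture. A call takes as long as a camera call.
- r.search_frame(camera, thing): "location" ([row, column] in pixels, amid what is visible of it).
- r.trace(camera, thing): "pixels" (480x640 bool, what is visible of it) and "location" ([row, column] in pixels, amid what is visible of it).
The state is a dict: "t": time; "qpos": joint angles; "joint_vel": joint speeds; "effort": joint torques, N m; "tcp_pos": TCP position; "ee_rot": TCP orientation; "contact_force": force on the tool from outside, world axes, zero at the start; "wrist_torque": the same for the moment, N m; "finger_gap": finger opening in m; "grasp_force": force on a finger pad.
Only numpy, scipy, OpenCV 4.12 (cv2) and the standard library are available. Lean on these libraries where they do the work, as an engineer would, in place of code of your own. Each camera call takes 0.05 s, during which the arm holds its last target. There are 200 camera calls.

## Working session

There is one attempt and no reset: what is moved stays moved. The work goes in short steps, Python scripts to look and compute and a tool call to move; the robot and the scene stay as the last step left them, time stands still between calls to the robot, and variables do not carry over. Pictures are saved under pics/ and viewed, at most 10 in all, crops included, and the job is handed in when it is done.

Besides the shell and the picture viewer there is one more tool, called after "Call:" as name(argument=value, ...) on one line, values as JSON. apply_moves: Moves the arm, as the interface text tells. Its arguments: {"type":"object","properties":{"increments":{"type":"string"},"grip":{"type":"number"},"newtons":{"type":"number"}},"required":["increments"]}

```bash
mkdir -p pics; cat > h.py <<'E'
import numpy as np, cv2
from station import r
from scipy.spatial.transform import Rotation as Ro
def ray(cam,px):
    p=r.camera_params(cam);R=np.array(p["R"]);t=np.array(p["t"])
    d=np.array([(px[1]-p["cx"])/p["fx"],(px[0]-p["cy"])/p["fy"],1.])
    return -R.T@t, R.T@d
def onz(cam,px,z):
    o,d=ray(cam,px); return o+d*(z-o[2])/d[2]
def tri(c1,p1,c2,p2):
    o1,d1=ray(c1,p1);o2,d2=ray(c2,p2)
    s=np.linalg.lstsq(np.c_[d1,-d2],o2-o1,rcond=None)[0]
    a=o1+d1*s[0];b=o2+d2*s[1];return (a+b)/2,np.linalg.norm(a-b)
def proj(cam,X):
    p=r.camera_params(cam);c=np.array(p["R"])@np.array(X)+np.array(p["t"])
    return [c[1]/c[2]*p["fy"]+p["cy"],c[0]/c[2]*p["fx"]+p["cx"]]
E
python3 - <<'E'
from h import *
np.set_printoptions(precision=3,suppress=True)
print(r.read_state())
fr={c:r.grab_frame(c) for c in("scene","side")}
for c,f in fr.items():
    cv2.imwrite(f"pics/{c}0.png",f)
    p=r.camera_params(c);print(c,-np.array(p["R"]).T@p["t"],p["fx"])
    for n in ["ring_gauge","ring","cabinet","front_edge","clamp","hook_line","flap_hinge","plug_gauge","tee","pipe_cutter","bottle"]:
        print(n,[(np.round(x["location"],1),round(x["conf"],2)) for x in r.search_frame(c,n)[:3]])
E
```

```text
{'t': 0.0, 'qpos': array([-1.175,  0.468, -0.012,  1.604,  0.006,  1.071, -0.056]), 'joint_vel': array([ 0.001, -0.001, -0.   , -0.002,  0.   ,  0.001, -0.001]), 'effort': array([ -0.001, -52.057,  -0.013, -24.374,  -0.057,   0.017,   0.   ]), 'tcp_pos': array([0.276, 0.588, 0.214]), 'ee_rot': array([ 0.218,  0.976, -0.001, -0.   ]), 'contact_force': array([0.656, 0.405, 0.468]), 'wrist_torque': array([0.002, 0.035, 0.058]), 'grasp_force': 0.0, 'finger_gap': 0.09222056759970754}
scene [0.898 1.034 1.274] 586.0236847203442
ring_gauge [(array([229.9, 319.1]), 0.88), (array([179.8, 255.8]), 0.61)]
ring [(array([226. , 319.5]), 0.69)]
cabinet [(array([311.4, 278.1]), 0.72)]
front_edge [(array([309.9, 277.7]), 0.6)]
clamp [(array([311.3, 283.6]), 0.68)]
hook_line [(array([310.1, 276. ]), 0.93)]
flap_hinge [(array([309.5, 278.3]), 0.61)]
plug_gauge [(array([264.3, 347.7]), 0.44)]
tee [(array([288.2, 373. ]), 0.59)]
pipe_cutter []
bottle [(array([416.7, 405.4]), 0.6), (array([311.6, 280.5]), 0.21)]
side [-0.039 -1.152  1.147] 604.6240132505452
ring_gauge [(array([356.3, 329.7]), 0.93)]
ring [(array([354.4, 329.4]), 0.92)]
cabinet []
front_edge [(array([210.5, 334.6]), 0.82), (array([355.8, 332.1]), 0.46), (array([320.7, 307.4]), 0.28)]
clamp [(array([210. , 334.1]), 0.64)]
hook_line [(array([213. , 334.3]), 0.71)]
flap_hinge [(array([212.5, 337. ]), 0.63)]
plug_gauge [(array([322.6, 307.4]), 0.92)]
tee [(array([304., 265.]), 0.53)]
pipe_cutter [(array([417.6, 438.1]), 0.98)]
bottle [(array([211.6, 239.7]), 0.6)]
```

View pics/scene0.png

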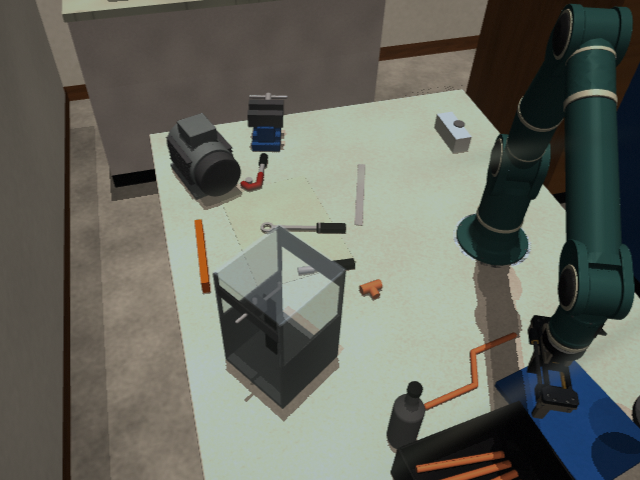

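View pics/side0.png

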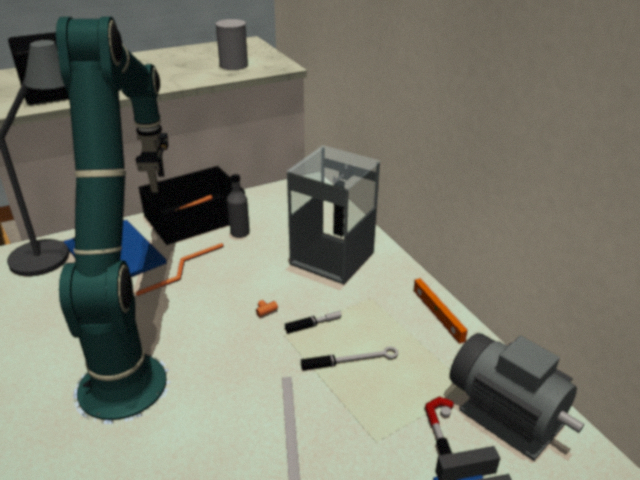

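```bash
python3 - <<'E'
from h import *
np.set_printoptions(precision=4,suppress=True)
a=cv2.imread("pics/scene0.png")[222:412,205:355];b=cv2.imread("pics/side0.png")[140:290,282:388]
A=cv2.resize(a,None,fx=3,fy=3,interpolation=cv2.INTER_CUBIC);B=cv2.resize(b,None,fx=3.3,fy=3.3,interpolation=cv2.INTER_CUBIC)
c=np.zeros((570,800,3),np.uint8);c[:,:450]=A;c[:B.shape[0],450:450+B.shape[1]]=B
cv2.imwrite("pics/cab.png",c)
for cam in("scene","side"):
    for n in("ring_gauge","ring"):
        t=r.trace(cam,n)
        if not t: print(cam,n,"none");continue
        m=t[0]["pixels"];ys,xs=np.nonzero(m)
        print(cam,n,t[0]["conf"],len(xs),xs.min(),xs.max(),ys.min(),ys.max())
        img=r.grab_frame(cam); g=img.max(2)
        P=np.array([onz(cam,(y,x),0.011)[:2] for y,x in zip(ys,xs)])
        ctr=P.mean(0);u,s,vt=np.linalg.svd(P-ctr,full_matrices=False);d=vt[0]
        q=(P-ctr)@d;print(ctr,d,q.min(),q.max(),ctr+d*q.min(),ctr+d*q.max())
        dk=g[ys,xs]<70
        if dk.sum()>10: print("handle ctr",P[dk].mean(0),dk.sum(), np.ptp(q[dk]))
E
```

```text
scene ring_gauge 0.71 523 260 345 222 233
[ 0.5121 -0.1779] [-0.9613  0.2755] -0.16477746724717057 0.09564455367211212 [ 0.6705 -0.2233] [ 0.4201 -0.1515]
handle ctr [ 0.4629 -0.1627] 275 0.2529726241716572
scene ring 0.81 389 261 344 223 232
[ 0.5068 -0.1751] [ 0.9652 -0.2614] -0.0868913675749425 0.16752361769908902 [ 0.4229 -0.1523] [ 0.6685 -0.2189]
handle ctr [ 0.4648 -0.163 ] 227 0.08657695175084236
side ring_gauge 0.76 736 301 397 346 370
[ 0.5226 -0.1734] [-0.9625  0.2711] -0.15594113420297523 0.10365474632098688 [ 0.6727 -0.2157] [ 0.4228 -0.1453]
handle ctr [ 0.464  -0.1583] 331 0.09081722781749679
side ring 0.89 834 301 398 345 370
[ 0.5333 -0.1762] [-0.9625  0.2714] -0.1464336014953779 0.11465151890644074 [ 0.6742 -0.2159] [ 0.4229 -0.1451]
handle ctr [ 0.4639 -0.1585] 333 0.09004435471589477
```

View pics/cab.png

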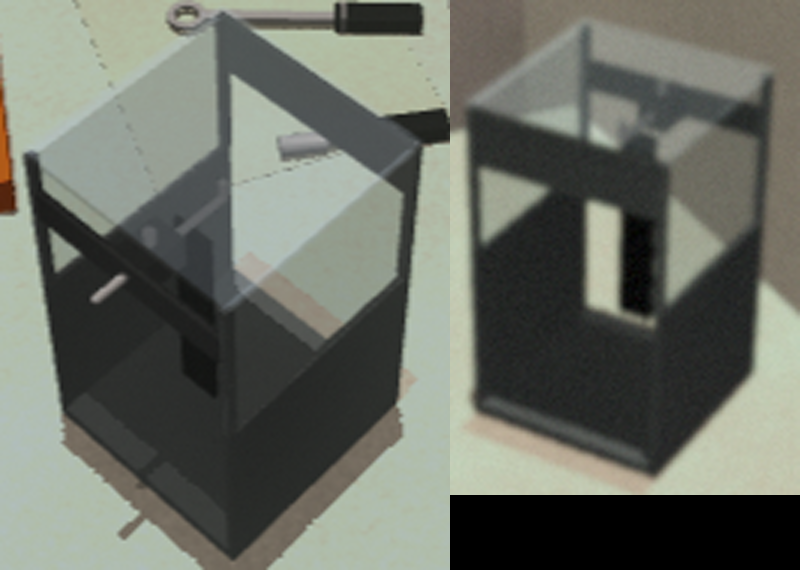

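```bash
cat > cab.py <<'E'
from h import *
from scipy.optimize import least_squares
S=lambda x,y:(222+y/3,205+x/3); D=lambda x,y:(140+y/3.3,282+(x-450)/3.3)
c={"F1":(-.1,-.1),"F2":(-.1,.1),"B1":(.1,-.1),"B2":(.1,.1)}
obs=[("scene",k,.336,S(*p)) for k,p in dict(F1=(222,12),F2=(420,148),B2=(225,310),B1=(30,155)).items()]
obs+=[("scene",k,0,S(*p)) for k,p in dict(F2=(398,405),B2=(235,558),B1=(62,412)).items()]
obs+=[("side",k,.336,D(*p)) for k,p in dict(F2=(470,106),F1=(667,168),B1=(772,72),B2=(588,22)).items()]
obs+=[("side",k,0,D(*p)) for k,p in dict(F2=(477,410),F1=(657,474),B1=(752,377)).items()]
def W(v,p): 
    cs,sn=np.cos(v[2]),np.sin(v[2]); return np.array([v[0]+cs*p[0]-sn*p[1],v[1]+sn*p[0]+cs*p[1],p[2]])
f=lambda v:np.ravel([np.subtract(proj(a,W(v,(*c[k],z))),px) for a,k,z,px in obs])
s=least_squares(f,[.85,0.1,0]);v=s.x
E
python3 - <<'E'
from cab import *
np.set_printoptions(precision=4,suppress=True)
print(v,s.fun.reshape(-1,2).round(1).tolist())
for x in(-.03,-.01,.01):
    a=proj("scene",W(v,(x,0,.3)));b=proj("side",W(v,(x,0,.3)))
    print(x,[(a[1]-205)*3,(a[0]-222)*3],[(b[1]-282)*3.3+450,(b[0]-140)*3.3])
for p in((.055,0,.28),(.1,0,.28),(-.01,0,.28)):
    a=proj("scene",W(v,p));print(p,[(a[1]-205)*3,(a[0]-222)*3])
for n,a,z in(("tee",(288.2,373),.014),("bottle",(416.7,405.4),.11),("plug",(264,347),.011)):print(n,onz("scene",a,z))
E
```

```text
[0.7188 0.2407 0.5538] [[-2.1, -0.4], [-1.9, 0.8], [0.5, -0.1], [-1.5, -3.2], [-0.5, -0.5], [1.6, -1.2], [0.2, -0.6], [-1.2, -2.2], [-1.9, -1.0], [-0.9, 0.0], [-1.3, -1.9], [1.0, -1.2], [1.9, -1.1], [-1.0, -0.0]]
-0.03 [np.float64(252.2555760167166), np.float64(156.16722521228598)] [np.float64(602.3931932374101), np.float64(135.10094272309905)]
-0.01 [np.float64(233.07851032037723), np.float64(171.4809380805221)] [np.float64(613.8237922943681), np.float64(125.93676685395937)]
0.01 [np.float64(213.58260436883415), np.float64(187.04925862421464)] [np.float64(625.073287843453), np.float64(116.91778585941876)]
(0.055, 0, 0.28) [np.float64(169.59247510598044), np.float64(240.6022112760544)]
(0.1, 0, 0.28) [np.float64(123.33777067445905), np.float64(277.8924023532709)]
(-0.01, 0, 0.28) [np.float64(233.4091977441903), np.float64(189.15365462980662)]
tee [0.4212 0.0972 0.014 ]
bottle [0.513  0.5206 0.11  ]
plug [ 0.4617 -0.009   0.011 ]
```

```bash
cat >> h.py <<'E'
np.set_printoptions(precision=4,suppress=True)
def toolrot(yaw,tilt):
    # tool x = -gauge x; yaw = gauge heading, tilt = nose-up angle (deg)
    a,y=np.radians(tilt),np.radians(yaw);h=np.array([np.cos(y),np.sin(y),0]);k=np.array([0,0,1.])
    gx=np.cos(a)*h+np.sin(a)*k;gz=-np.sin(a)*h+np.cos(a)*k
    x=-gx;z=-gz;return np.c_[x,np.cross(z,x),z]
def inc(p,Rt):
    s=r.read_state();R0=Ro.from_quat(s["ee_rot"]).as_matrix()
    print("t",s["t"],"tcp",s["tcp_pos"],"F",s["contact_force"],"gap",s["finger_gap"])
    print("shift cm",R0.T@(np.array(p)-s["tcp_pos"])*100,"turn deg",np.degrees(Ro.from_matrix(R0.T@Rt).as_rotvec()))
E
python3 -c "
from h import *
inc((.443,-.154,.2),toolrot(-15.7,0))"
```

```text
t 1.6 tcp [0.2762 0.5884 0.2146] F [-0.0908 -0.3486 -0.6706] gap 0.09193097364426782
shift cm [-46.646  -60.1153   1.4626] turn deg [-0.0022  0.0027 -9.4464]
```

Call:
apply_moves(increments="-2.9 -3.76 0.09 0 0 0;-2.9 -3.76 0.09 0 0 0;-2.9 -3.76 0.09 0 0 0;-2.9 -3.76 0.09 0 0 0;-2.9 -3.76 0.09 0 0 0;-2.9 -3.76 0.09 0 0 0;-2.9 -3.76 0.09 0 0 0;-2.9 -3.76 0.09 0 0 0")

```text
t: 2.4
tcp_pos: [0.3586, 0.2158, 0.2077]
ee_rot: [0.218, 0.976, 0.0, 0.0]
contact_force: [1.2, 0.2, -0.2]
finger_gap: 0.0925
grasp_force: 0.0
```

Call:
apply_moves(increments="-2.9 -3.76 0.09 0 0 0;-2.9 -3.76 0.09 0 0 0;-2.9 -3.76 0.09 0 0 0;-2.9 -3.76 0.09 0 0 0;-2.9 -3.76 0.09 0 0 0;-2.9 -3.76 0.09 0 0 0;-2.9 -3.76 0.09 0 0 -4.7;-2.9 -3.76 0.09 0 0 -4.7")

```text
t: 3.2
tcp_pos: [0.4444, -0.1542, 0.2006]
ee_rot: [0.135, 0.991, 0.0, 0.001]
contact_force: [0.7, 1.4, -0.7]
finger_gap: 0.0916
grasp_force: 0.0
```

Call:
apply_moves(increments="0 0 0 0 0 0;0 0 0 0 0 0")

```text
t: 3.4
tcp_pos: [0.4442, -0.1531, 0.2001]
ee_rot: [0.139, 0.99, -0.0, -0.0]
contact_force: [-1.2, 0.7, -0.0]
finger_gap: 0.0919
grasp_force: 0.0
```

```bash
python3 - <<'E'
from h import *
s=r.read_state();print(s["qpos"])
f=r.grab_frame("wrist");cv2.imwrite("pics/w1.png",f)
P={}
for n in("ring_gauge",):
    t=r.trace("wrist",n)
    for q in t[:2]:
        ys,xs=np.nonzero(q["pixels"]);print(n,q["conf"],q["location"],len(xs),xs.min(),xs.max(),ys.min(),ys.max())
    m=t[0]["pixels"];ys,xs=np.nonzero(m);dk=f.max(2)[ys,xs]<75
    for z,sel,nm in((.022,dk,"handle"),(.014,~dk,"steel")):
        Q=np.array([onz("wrist",(y,x),z)[:2] for y,x in zip(ys[sel],xs[sel])]);c=Q.mean(0)
        vt=np.linalg.svd(Q-c,full_matrices=False)[2][0];q=(Q-c)@vt;print(nm,c,vt,q.min(),q.max(),c+vt*(q.min()+q.max())/2)
inc((.443,-.154,.2),toolrot(-15.7,0))
E
```

```text
[-0.209   0.183   0.5291  2.072  -0.1159  0.9147  1.6764]
ring_gauge 0.66 [259.0, 314.2] 3627 298 331 190 414
handle [ 0.4589 -0.1578] [ 0.9627 -0.2706] -0.04178538913583024 0.20381184700046007 [ 0.5369 -0.1798]Traceback (most recent call last):
  File "<stdin>", line 11, in <module>
  File "h.py", line 9, in onz
    o,d=ray(cam,px); return o+d*(z-o[2])/d[2]
        ~~~^^^^^^^^
  File "h.py", line 5, in ray
    p=r.camera_params(cam);R=np.array(p["R"]);t=np.array(p["t"])
ValueError: time passes only in moves, steps and waits
```

View pics/w1.png

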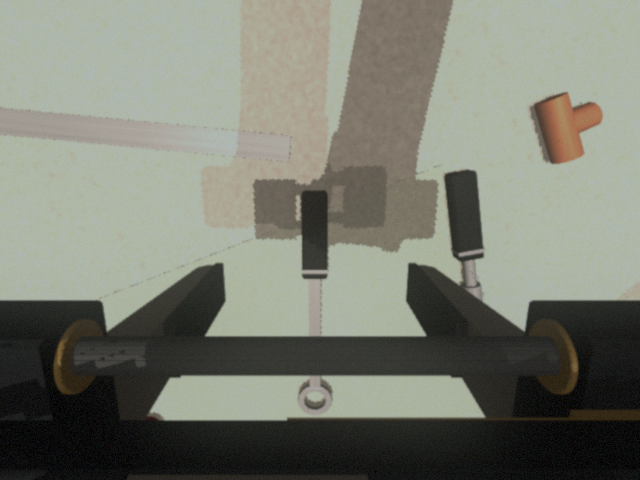

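```bash
python3 - <<'E'
from h import *
for px,z in(((190,315),.022),((277,315),.022),((397,315.5),.014)):print(onz("wrist",px,z))
print(proj("wrist",r.read_state()["tcp_pos"]))
inc((.443,-.154,.2),toolrot(-15.7,0))
E
```

```text
[ 0.4189 -0.1459  0.022 ]
[ 0.5047 -0.1701  0.022 ]
[ 0.6477 -0.2097  0.014 ]
[np.float64(281.1191008347834), np.float64(318.4069878223238)]
t 3.5 tcp [ 0.4441 -0.1512  0.2   ] F [-0.8436  0.8134 -0.0854] gap 0.09185113287123836
shift cm [ 0.0308 -0.3043  0.0037] turn deg [ 0.0354 -0.0346 -0.0007]
```

Call:
apply_moves(increments="0.3 -0.17 4 0 0 0;0 0 4 0 0 0;0 0 4 0 0 0;0 0 4 0 0 0;0 0 2.4 0 0 0;0 0 1 0 0 0;0 0 0 0 0 0", grip=80)

```text
t: 4.2
tcp_pos: [0.4405, -0.1519, 0.0055]
ee_rot: [0.136, 0.991, 0.0, -0.001]
contact_force: [0.2, -0.1, 0.3]
finger_gap: 0.0631
grasp_force: 0.0
```

Call:
apply_moves(increments="0 0 0 0 0 0")

```text
t: 4.3
tcp_pos: [0.4419, -0.1528, 0.0072]
ee_rot: [0.137, 0.991, 0.0, 0.001]
contact_force: [0.2, -1.0, -0.6]
finger_gap: 0.0632
grasp_force: 0.0
```

Call:
apply_moves(increments="0 0 0.2 0 0 0;0 0 0 0 0 0;0 0 0 0 0 0;0 0 0 0 0 0;0 0 0 0 0 0;0 0 0 0 0 0;0 0 0 0 0 0", grip=255, newtons=50)

```text
t: 5.0
tcp_pos: [0.4412, -0.1532, 0.0044]
ee_rot: [0.137, 0.991, 0.0, 0.0]
contact_force: [-1.6, 0.0, 5.0]
finger_gap: 0.0257
grasp_force: 50.0
```

Call:
apply_moves(increments="0 0 -2 0 0 0;0 0 -4 0 0 0;0 0 -4 0 0 0;0 0 -4 0 0 0;0 0 -4 0 0 0;0 0 -4 0 0 0")

```text
t: 5.6
tcp_pos: [0.4401, -0.153, 0.2253]
ee_rot: [0.137, 0.991, -0.0, -0.001]
contact_force: [1.5, -0.3, -1.3]
finger_gap: 0.0262
grasp_force: 50.0
```

```bash
python3 - <<'E'
from cab import *
# stand-off: ring centre in cabinet frame target, nose-up 30, grasp at s=217
st=r.read_state();print(st["qpos"],st["finger_gap"],st["grasp_force"],st["contact_force"])
a=np.radians(30);yaw=np.degrees(v[2]);Rt=toolrot(yaw,30);gx,gz=-Rt[:,0],-Rt[:,2]
for ring in((-.2,0,.25),(-.11,0,.25)):
    # tcp: s=.217 back from ring, handle mid-thickness relative to TCP: tcp is ~.007 below mid (z .004 vs .011)
    p=W(v,ring)-gx*.217-gz*.006
    print(ring,p);inc(p,Rt)
E
```

```text
[-0.257   0.14    0.5745  2.0546 -0.0916  0.9724  1.6607] 0.026178328879279372 49.993398785591125 [ 1.5206 -0.296  -1.3006]
(-0.2, 0, 0.25) [0.3914 0.0383 0.1363]
t 5.6 tcp [ 0.4401 -0.153   0.2253] F [ 1.5206 -0.296  -1.3006] gap 0.026178328879279372
shift cm [ 9.8678 17.0911  8.9116] turn deg [-12.4063 -28.3169 -46.3745]
(-0.11, 0, 0.25) [0.468  0.0856 0.1363]
t 5.6 tcp [ 0.4401 -0.153   0.2253] F [ 1.5206 -0.296  -1.3006] gap 0.026178328879279372
shift cm [ 3.7854 23.7247  8.9031] turn deg [-12.4063 -28.3169 -46.3745]
```

Call:
apply_moves(increments="0 0 0 0 0 -7.9;0 0 0 0 0 -7.9;0 0 0 0 0 -7.9;0 0 0 0 0 -7.9;0 0 0 0 0 -7.9;0 0 0 0 0 -7.9;0 0 0 0 0 0")

```text
t: 6.3
tcp_pos: [0.4404, -0.1531, 0.2237]
ee_rot: [-0.273, 0.962, 0.0, -0.001]
contact_force: [0.0, -0.2, -2.3]
finger_gap: 0.0257
grasp_force: 50.0
```

```bash
cat > tgt.py <<'E'
from cab import *
import sys
yaw=np.degrees(v[2])
def tgt(x,y,z,a,s=.217,dz=.006):
    Rt=toolrot(yaw,a);p=W(v,(x,y,z))+Rt[:,0]*s+Rt[:,2]*dz
    print("->",p);inc(p,Rt)
def now(s=.217,dz=.006):
    q=r.read_state();R=Ro.from_quat(q["ee_rot"]).as_matrix();g=q["tcp_pos"]-R[:,0]*s-R[:,2]*dz
    c,n=np.cos(v[2]),np.sin(v[2]);d=g-np.array([v[0],v[1],0])
    print("ring cab",np.array([c*d[0]+n*d[1],-n*d[0]+c*d[1],d[2]]),"tilt",np.degrees(np.arcsin(-R[2,0])),"yawerr",np.degrees(np.arctan2(-R[1,0],-R[0,0]))-yaw)
if __name__=="__main__":
    now();tgt(*map(float,sys.argv[1:]))
E
python3 tgt.py -.14 0 .245 30; python3 -c "
from h import *;print(r.read_state()['qpos'])"
```

```text
ring cab [-0.2269 -0.1887  0.2295] tilt -0.0524271140526009 yawerr -0.055790042024575826
-> [0.4425 0.0699 0.1313]
t 6.3 tcp [ 0.4404 -0.1531  0.2237] F [ 0.0253 -0.1621 -2.3428] gap 0.025653252077074994
shift cm [-11.8903  18.8559   9.2408] turn deg [  0.0307 -30.0524  -0.0667]
[-0.1759  0.1403  0.4842  2.0517 -0.0789  0.9683  2.4727]
```

Call:
apply_moves(increments="0 3.8 0 0 -7.5 0;0 3.8 0 0 -7.5 0;0 3.8 0 0 -7.5 0;0 3.8 0 0 -7.5 0;0 3.66 0 0 0 0;0 0 0 0 0 0")

```text
t: 6.9
tcp_pos: [0.3709, -0.0284, 0.2574]
ee_rot: [-0.265, 0.931, 0.07, 0.241]
contact_force: [-0.1, -0.7, -2.0]
finger_gap: 0.0256
grasp_force: 50.0
```

```bash
python3 tgt.py -.14 0 .245 30; python3 -c "
from h import *;print(r.read_state()['qpos'])"
```

```text
ring cab [-0.2509 -0.0462  0.3682] tilt 29.112337210916074 yawerr -0.0679134283876337
-> [0.4425 0.0699 0.1313]
t 6.9 tcp [ 0.3709 -0.0284  0.2574] F [-0.0662 -0.7209 -2.0157] gap 0.0255582002782848
shift cm [-3.6966  4.5409 16.5111] turn deg [ 0.1904 -0.8875 -0.0608]
[-0.0514 -0.3034  0.3074  2.4378 -0.441   0.6841  2.6843]
```

Call:
apply_moves(increments="-0.8 0.8 3.2 0 0 0;-0.8 0.9 3.2 0 0 0;-0.8 0.9 3.3 0 0 0;-0.8 0.9 3.3 0 0 0;-0.5 1.0 3.4 0 -0.9 0;0 0 0 0 0 0")

```text
t: 7.5
tcp_pos: [0.4131, 0.0259, 0.1836]
ee_rot: [-0.27, 0.931, 0.059, 0.237]
contact_force: [-1.2, -1.7, -1.7]
finger_gap: 0.0259
grasp_force: 50.0
```

```bash
python3 tgt.py -.14 0 .245 30; python3 - <<'E'
from cab import *
print(r.read_state()["qpos"])
a=r.grab_frame("scene");b=r.grab_frame("side")
cv2.imwrite("pics/s1.png",a);cv2.imwrite("pics/d1.png",b)
for c in("scene","side"):
    for n in("ring","ring_gauge"):print(c,n,[(x["location"],x["conf"]) for x in r.search_frame(c,n)[:2]])
A=cv2.resize(a[200:390,205:355],None,fx=3,fy=3,interpolation=cv2.INTER_CUBIC);B=cv2.resize(b[140:290,270:376],None,fx=3.3,fy=3.3,interpolation=cv2.INTER_CUBIC)
c=np.zeros((570,800,3),np.uint8);c[:,:450]=A;c[:B.shape[0],450:450+B.shape[1]]=B
cv2.imwrite("pics/c1.png",c)
E
```

```text
ring cab [-0.1847 -0.0188  0.2916] tilt 28.247234112174997 yawerr 0.9134088748501199
-> [0.4425 0.0699 0.1313]
t 7.5 tcp [0.4131 0.0259 0.1836] F [-1.1687 -1.6857 -1.6532] gap 0.025923373010020435
shift cm [-1.7904  2.2551  6.8539] turn deg [-0.705  -1.7446  0.8155]
[ 0.8294 -0.0345 -0.7214  2.4379 -0.7897  0.438   2.9152]
scene ring [([225.5, 357.8], 0.73)]
scene ring_gauge [([230.3, 356.3], 0.72)]
side ring [([223.8, 295.2], 0.72), ([321.5, 308.9], 0.27)]
side ring_gauge [([223.4, 296.8], 0.79)]
```

View pics/c1.png

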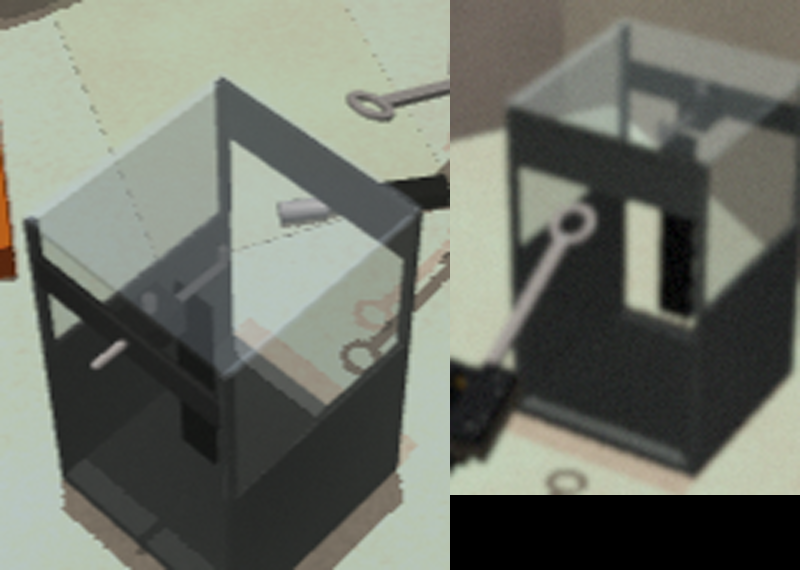

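Call:
apply_moves(increments="-1 0 -0.5 0 7 0;-1 0 -0.5 0 7 0;-1 0 0 0 7 0;-1 0 0 0 7 0;0 0 0 0 0 0;0 0 0 0 0 0")

```text
t: 8.4
tcp_pos: [0.4275, 0.0468, 0.1971]
ee_rot: [-0.286, 0.954, 0.032, 0.086]
contact_force: [-0.4, -0.4, -2.3]
finger_gap: 0.0257
grasp_force: 50.0
```

```bash
python3 tgt.py -.14 0 .15 0; python3 - <<'E'
from cab import *
print(r.read_state()["qpos"])
E
```

```text
ring cab [-0.1376 -0.0061  0.2425] tilt 10.490593301025541 yawerr 1.5582219472732035
-> [0.4152 0.053  0.144 ]
t 8.4 tcp [0.4275 0.0468 0.1971] F [-0.3574 -0.4167 -2.2831] gap 0.025650664515647643
shift cm [1.6419 1.1307 5.1089] turn deg [ 0.8849 10.4797  1.622 ]
[ 0.6928  0.1032 -0.8294  2.197  -0.0235  0.7156  2.0417]
```

```bash
python3 - <<'E'
from cab import *
S1=lambda x,y:(200-.5+(y+.5)/3,205-.5+(x+.5)/3); D1=lambda x,y:(140-.5+(y+.5)/3.3,270-.5+(x-450+.5)/3.3)
def cabf(g):
    c,n=np.cos(v[2]),np.sin(v[2]);d=g-np.array([v[0],v[1],0]);return np.array([c*d[0]+n*d[1],-n*d[0]+c*d[1],d[2]])
g,e=tri("scene",S1(370,104),"side",D1(573,222));print("ring",g,cabf(g),e)
g,e=tri("scene",S1(223,250),"side",D1(663,128));print("tip",g,cabf(g),e)
for x in(-.03,-.01,.01):
    a=proj("scene",W(v,(x,0,.3)));b=proj("side",W(v,(x,0,.3)))
    print(x,[(a[1]-204.5)*3,(a[0]-199.5)*3],[(b[1]-269.5)*3.3+450,(b[0]-139.5)*3.3])
a=cv2.imread("pics/s1.png")[235:315,235:300];b=cv2.imread("pics/d1.png")[150:200,310:365]
A=cv2.resize(a,None,fx=6,fy=6,interpolation=cv2.INTER_CUBIC);B=cv2.resize(b,None,fx=7,fy=7,interpolation=cv2.INTER_CUBIC)
c=np.zeros((480,780,3),np.uint8);c[:,:390]=A;c[:B.shape[0],391:391+B.shape[1]]=B
c=cv2.convertScaleAbs(c,alpha=1.7);cv2.imwrite("pics/tip.png",c)
E
```

```text
ring [0.575  0.1264 0.2963] [-0.1825 -0.0216  0.2963] 0.0023079216348544764
tip [0.7202 0.2393 0.2947] [ 0.0004 -0.002   0.2947] 0.0013175871258131553
-0.03 [np.float64(253.7555760167166), np.float64(223.66722521228598)] [np.float64(643.6431932374101), np.float64(136.75094272309906)]
-0.01 [np.float64(234.57851032037723), np.float64(238.9809380805221)] [np.float64(655.0737922943681), np.float64(127.58676685395936)]
0.01 [np.float64(215.08260436883415), np.float64(254.54925862421464)] [np.float64(666.323287843453), np.float64(118.56778585941876)]
```

View pics/tip.png

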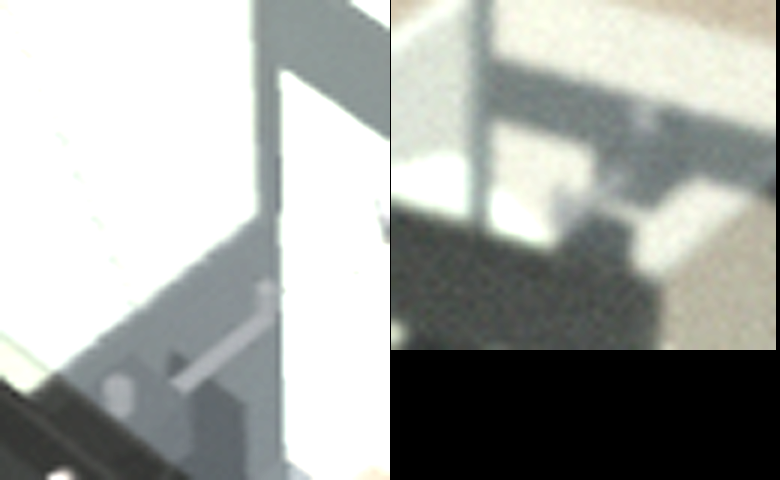

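```bash
python3 tgt.py -.065 .003 .232 16
```

```text
ring cab [-0.1376 -0.0061  0.2425] tilt 10.490593301025541 yawerr 1.5582219472732035
-> [0.486  0.1003 0.1664]
t 8.4 tcp [0.4275 0.0468 0.1971] F [-0.3574 -0.4167 -2.2831] gap 0.025650664515647643
shift cm [-7.135   1.2078  4.455 ] turn deg [ 1.1009 -5.5189  1.4816]
```

Call:
apply_moves(increments="0 0.4 1.5 0.4 0 0.5;-1 0.4 1.5 0.4 0 0.5;-1.5 0.4 1 0.3 -1 0.5;-1.5 0 0.5 0 -1.5 0;-1.6 0 0 0 -1.5 0;-1.5 0 0 0 -1.5 0;0 0 0 0 0 0")

```text
t: 9.1
tcp_pos: [0.4881, 0.0977, 0.1688]
ee_rot: [-0.27, 0.953, 0.037, 0.135]
contact_force: [-0.0, -0.5, -2.2]
finger_gap: 0.0252
grasp_force: 50.0
```

```bash
python3 tgt.py -.035 .003 .285 35;python3 -c "
from h import *;print(r.read_state()['qpos'])"
```

```text
ring cab [-0.0646 -0.0005  0.2347] tilt 16.100803531729383 yawerr -0.07510078598412662
-> [0.5392 0.1332 0.1556]
t 9.1 tcp [0.4881 0.0977 0.1688] F [-0.0459 -0.5101 -2.2049] gap 0.025213834256647416
shift cm [-5.6047  0.346   2.9888] turn deg [ -0.1948 -18.8993  -0.0411]
[ 0.5161  0.2462 -0.7923  2.1677  0.179   0.5354  1.7436]
```

Call:
apply_moves(increments="-1.2 0.1 0.4 0 -3.8 0;-1.2 0.1 0.4 0 -3.8 0;-1.2 0.1 0.4 0 -3.8 0;-1.2 0 0.4 0 -3.8 0;-1.2 0 0.4 0 -3.7 0;0 0 0 0 0 0;0 0 0 0 0 0")

```text
t: 9.8
tcp_pos: [0.5305, 0.1252, 0.1684]
ee_rot: [-0.261, 0.926, 0.071, 0.264]
contact_force: [-0.1, 0.2, -1.8]
finger_gap: 0.0258
grasp_force: 50.0
```

```bash
python3 tgt.py -.035 .003 .290 35; python3 - <<'E'
from cab import *
print(r.read_state()["qpos"])
a=r.grab_frame("scene");b=r.grab_frame("side")
cv2.imwrite("pics/s2.png",a);cv2.imwrite("pics/d2.png",b)
a=a[235:315,235:315];b=b[140:210,305:365]
A=cv2.resize(a,None,fx=5,fy=5,interpolation=cv2.INTER_CUBIC);B=cv2.resize(b,None,fx=6.5,fy=6.5,interpolation=cv2.INTER_CUBIC)
c=np.zeros((460,790,3),np.uint8);c[:400,:400]=A;c[:B.shape[0],400:400+B.shape[1]]=B
cv2.imwrite("pics/c2.png",cv2.convertScaleAbs(c,alpha=1.4))
E
```

```text
ring cab [-0.0396  0.0005  0.2876] tilt 31.73635487008518 yawerr -0.08113473168075203
-> [0.5392 0.1332 0.1606]
t 9.8 tcp [0.5305 0.1252 0.1684] F [-0.058   0.1952 -1.7836] gap 0.025777819217878823
shift cm [-0.587   0.2358  1.2719] turn deg [-0.4781 -3.2639 -0.0554]
[ 0.6503  0.3087 -0.9212  2.2559  0.3469  0.1761  1.6139]
```

View pics/c2.png

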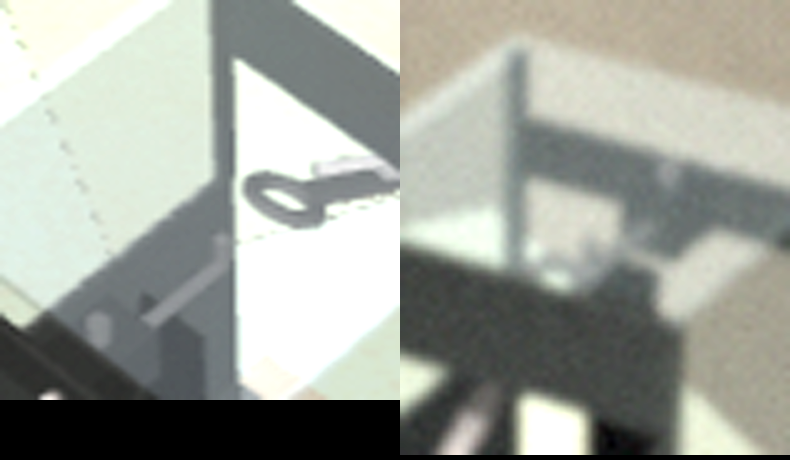

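```bash
python3 - <<'E'
from cab import *
for p in((-.0396,.0005,.2876),(-.0376,-.0025,.2936)):
    a=proj("scene",W(v,p));b=proj("side",W(v,p));print([(a[1]-234.5)*5,(a[0]-234.5)*5],[(b[1]-304.5)*6.5+400,(b[0]-139.5)*6.5])
s=r.search_frame("scene","ring");print(s[:1])
E
```

```text
[np.float64(288.91773650664476), np.float64(204.64880595330442)] [np.float64(541.7606526486063), np.float64(302.236841193241)]
[np.float64(280.8382640432339), np.float64(194.73525749518785)] [np.float64(549.9228783980045), np.float64(290.3298021402403)]
[]
```

Call:
apply_moves(increments="-0.65 0 0.24 0 0 0;-0.65 0 0.24 0 0 0;-0.6 0 0.24 0 0 0;0 0 0 0 0 0")

```text
t: 10.35
tcp_pos: [0.5488, 0.1375, 0.173]
ee_rot: [-0.262, 0.925, 0.072, 0.265]
contact_force: [0.4, -0.3, -2.0]
finger_gap: 0.0255
grasp_force: 50.0
```

```bash
python3 tgt.py -.002 0 .299 31;python3 -c "
from h import *;print(r.read_state()['qpos'])"
```

```text
ring cab [-0.0178  0.0019  0.2928] tilt 31.886282609969232 yawerr 0.07241665080017512
-> [0.5616 0.1435 0.1821]
t 10.35 tcp [0.5488 0.1375 0.173 ] F [ 0.3737 -0.3382 -2.0499] gap 0.025521988361558317
shift cm [-1.666  -0.1618 -0.0293] turn deg [-0.4262  0.8865  0.0582]
[ 0.5753  0.3212 -0.8717  2.2145  0.3668  0.193   1.5784]
```

Call:
apply_moves(increments="-0.32 -0.1 -0.51 0 0 0;-0.34 -0.1 0.21 0 0 0;-0.34 0 0.21 0 0 0;-0.34 0 0.21 0 0 0;-0.34 0 0.21 0 0 0;0 0 0 0 0 0")

```text
t: 10.95
tcp_pos: [0.5628, 0.1437, 0.1784]
ee_rot: [-0.262, 0.925, 0.071, 0.265]
contact_force: [-1.1, -0.1, -1.9]
finger_gap: 0.0255
grasp_force: 50.0
```

```bash
python3 tgt.py 0 0 .285 31; python3 - <<'E'
from cab import *
a=r.grab_frame("scene");b=r.grab_frame("side")
cv2.imwrite("pics/s3.png",a);cv2.imwrite("pics/d3.png",b)
a=a[250:310,245:305];b=b[145:205,305:360]
A=cv2.resize(a,None,fx=7,fy=7,interpolation=cv2.INTER_CUBIC);B=cv2.resize(b,None,fx=6.5,fy=6.5,interpolation=cv2.INTER_CUBIC)
c=np.zeros((420,790,3),np.uint8);c[:420,:420]=A;c[:B.shape[0],420:420+B.shape[1]]=B
cv2.imwrite("pics/c3.png",cv2.convertScaleAbs(c,alpha=1.4))
E
```

```text
ring cab [-0.0025 -0.0003  0.2979] tilt 31.81985794015039 yawerr 0.03075967319195172
-> [0.5633 0.1445 0.1681]
t 10.95 tcp [0.5628 0.1437 0.1784] F [-1.0938 -0.0793 -1.9188] gap 0.025549588956908557
shift cm [0.4745 0.0552 0.9222] turn deg [-0.4196  0.82    0.0231]
```

View pics/c3.png

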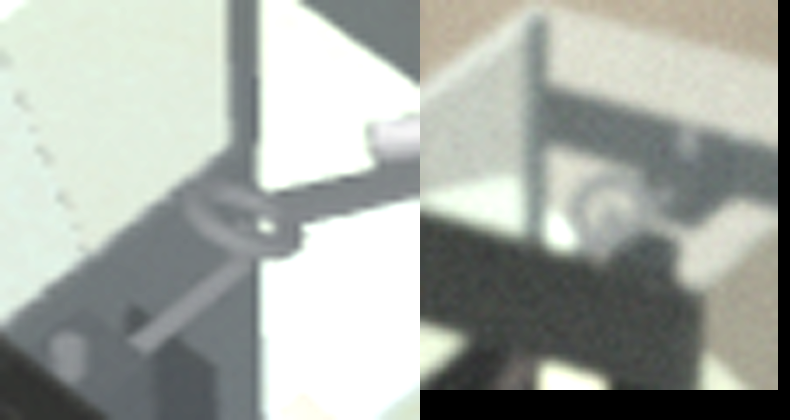

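```bash
python3 - <<'E'
from cab import *
def cabf(g):
    c,n=np.cos(v[2]),np.sin(v[2]);d=g-np.array([v[0],v[1],0]);return np.array([c*d[0]+n*d[1],-n*d[0]+c*d[1],d[2]])
S=lambda x,y:(249.5+(y+.5)/7,244.5+(x+.5)/7);D=lambda x,y:(144.5+(y+.5)/6.5,304.5+(x-419.5)/6.5)
for n,a,b in(("ring",(238,213),(608,212)),("tip",(240,224),(612,212)),("tip2",(240,224),(600,222))):
    g,e=tri("scene",S(*a),"side",D(*b));print(n,cabf(g),e)
E
```

```text
ring [-0.0023 -0.0032  0.3008] 0.0024573703683752643
tip [ 0.0002 -0.0021  0.2991] 0.0006833028824906215
tip2 [-0.0032 -0.0013  0.2958] 0.005418267014412962
```

Call:
apply_moves(increments="-0.13 0.1 0.08 0 0 0;0.08 0 0.13 0 0 0;0.08 0 0.13 0 0 0;0 0 0 0 0 0")

```text
t: 11.45
tcp_pos: [0.563, 0.1446, 0.175]
ee_rot: [-0.262, 0.925, 0.071, 0.264]
contact_force: [0.2, -0.2, -2.6]
finger_gap: 0.0257
grasp_force: 50.0
```

Call:
apply_moves(increments="0.08 0 0.13 0 0 0;0.08 0 0.13 0 0 0;0 0 0 0 0 0")

```text
t: 11.75
tcp_pos: [0.563, 0.1446, 0.172]
ee_rot: [-0.262, 0.925, 0.071, 0.264]
contact_force: [0.4, -0.0, -2.4]
finger_gap: 0.0255
grasp_force: 50.0
```

```bash
python3 tgt.py 0.003 0.001 .280 31;python3 -c "
from h import *;print(r.read_state()['qpos'],r.read_state()['wrist_torque'])"
```

```text
ring cab [-0.0018  0.0002  0.2913] tilt 31.770166292689847 yawerr -0.006843587332937773
-> [0.5653 0.147  0.1631]
t 11.75 tcp [0.563  0.1446 0.172 ] F [ 0.351  -0.0148 -2.429 ] gap 0.02552739439951624
shift cm [0.1992 0.0864 0.9227] turn deg [-0.4412  0.7701 -0.0088]
[ 0.5127  0.3381 -0.8231  2.1841  0.3917  0.2018  1.5449] [-0.4019  0.7507  0.0121]
```

Call:
apply_moves(increments="0.08 0 0.13 0 0 0;0.08 0 0.13 0 0 0;0 0 0 0 0 0")

```text
t: 12.05
tcp_pos: [0.5631, 0.1447, 0.169]
ee_rot: [-0.262, 0.925, 0.071, 0.264]
contact_force: [-0.4, 0.0, -2.1]
finger_gap: 0.0259
grasp_force: 50.0
```

Call:
apply_moves(increments="0.08 0 0.13 0 0 0;0.08 0 0.13 0 0 0;0 0 0 0 0 0")

```text
t: 12.35
tcp_pos: [0.5631, 0.1447, 0.1659]
ee_rot: [-0.262, 0.925, 0.071, 0.264]
contact_force: [-0.7, 0.2, -1.9]
finger_gap: 0.0258
grasp_force: 50.0
```

Call:
apply_moves(increments="0.08 0 0.13 0 0 0;0.08 0 0.13 0 0 0;0 0 0 0 0 0")

```text
t: 12.65
tcp_pos: [0.5631, 0.1447, 0.1628]
ee_rot: [-0.262, 0.925, 0.071, 0.264]
contact_force: [0.3, 0.3, -2.0]
finger_gap: 0.0253
grasp_force: 50.0
```

Call:
apply_moves(increments="0.13 0 -0.08 0 0 0;0.13 0 -0.08 0 0 0;0 0 0 0 0 0")

```text
t: 12.95
tcp_pos: [0.5604, 0.1429, 0.1631]
ee_rot: [-0.262, 0.925, 0.071, 0.264]
contact_force: [0.6, 0.6, -3.2]
finger_gap: 0.0256
grasp_force: 50.0
```

Call:
apply_moves(increments="0.09 0 -0.05 0 0 0;0 0 0 0 0 0")

```text
t: 13.15
tcp_pos: [0.56, 0.1426, 0.1633]
ee_rot: [-0.262, 0.925, 0.071, 0.265]
contact_force: [0.5, 0.5, -1.8]
finger_gap: 0.0257
grasp_force: 50.0
```

```bash
python3 tgt.py 0.003 0.001 .280 31; python3 - <<'E'
from cab import *
a=r.grab_frame("scene")
cv2.imwrite("pics/s4.png",a)
a=a[255:305,250:310]
cv2.imwrite("pics/c4.png",cv2.convertScaleAbs(cv2.resize(a,None,fx=10,fy=10,interpolation=cv2.INTER_CUBIC),alpha=1.6))
E
```

```text
ring cab [-0.0055  0.0001  0.2829] tilt 31.833492941252526 yawerr -0.0005306354968581672
-> [0.5653 0.147  0.1631]
t 13.15 tcp [0.56   0.1426 0.1633] F [ 0.5188  0.5475 -1.838 ] gap 0.02565520243098208
shift cm [-0.5685  0.0988  0.3777] turn deg [-0.4567  0.8335 -0.0038]
```

View pics/c4.png

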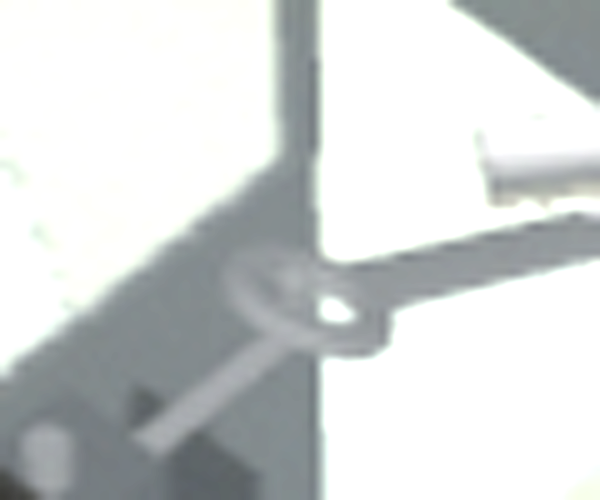

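Call:
apply_moves(increments="-0.07 0 0.2 0 0 0;-0.07 0 0.2 0 0 0;-0.07 0 0.2 0 0 0;0 0 0 0 0 0")

```text
t: 13.6
tcp_pos: [0.5642, 0.1454, 0.1589]
ee_rot: [-0.262, 0.925, 0.071, 0.265]
contact_force: [-0.5, 0.4, -1.1]
finger_gap: 0.0252
grasp_force: 50.0
```

Call:
apply_moves(increments="0.08 0 0.13 0 0 0;0 0 0 0 0 0;0 0 0 0 0 0")

```text
t: 13.9
tcp_pos: [0.5644, 0.1454, 0.1579]
ee_rot: [-0.262, 0.925, 0.071, 0.265]
contact_force: [0.6, 0.5, 0.3]
finger_gap: 0.0253
grasp_force: 50.0
```

Call:
apply_moves(increments="0.08 0 0.13 0 0 0;0 0 0 0 0 0;0 0 0 0 0 0")

```text
t: 14.2
tcp_pos: [0.5648, 0.1455, 0.1567]
ee_rot: [-0.262, 0.925, 0.071, 0.265]
contact_force: [2.1, 1.2, 1.3]
finger_gap: 0.0254
grasp_force: 50.0
```

Call:
apply_moves(increments="0 0 0 0 0 0;0 0 0 0 0 0", newtons=8)

```text
t: 14.4
tcp_pos: [0.5636, 0.1449, 0.1557]
ee_rot: [-0.262, 0.926, 0.071, 0.264]
contact_force: [1.1, 0.7, -0.8]
finger_gap: 0.026
grasp_force: 8.0
```

Call:
apply_moves(increments="-0.02 0 0.5 0 0 0;-0.02 0 0.5 0 0 0;-0.03 0 0.5 0 0 0;0 0 0 0 0 0")

```text
t: 14.8
tcp_pos: [0.5708, 0.1494, 0.1428]
ee_rot: [-0.262, 0.926, 0.071, 0.264]
contact_force: [1.0, 0.2, -0.8]
finger_gap: 0.0259
grasp_force: 8.0
```

Call:
apply_moves(increments="-0.07 0 0.6 0 0 0;-0.09 0 0.6 0 0 0;-0.1 0 0.6 0 0 0;-0.12 0 0.6 0 0 0;-0.14 0 0.6 0 0 0;-0.15 0 0.6 0 0 0;0 0 0 0 0 0")

```text
t: 15.5
tcp_pos: [0.5918, 0.1618, 0.1156]
ee_rot: [-0.262, 0.926, 0.071, 0.263]
contact_force: [-0.5, -0.7, -1.5]
finger_gap: 0.0261
grasp_force: 8.0
```

```bash
python3 tgt.py 0.003 0.001 .280 31;python3 - <<'E'
from cab import *
s=r.read_state();print(s["qpos"])
p=s["tcp_pos"];c,n=np.cos(v[2]),np.sin(v[2]);d=p-np.array([v[0],v[1],0]);print("tcp cab",c*d[0]+n*d[1],-n*d[0]+c*d[1],d[2])
E
```

```text
ring cab [ 0.0319 -0.0003  0.2347] tilt 31.671216695484745 yawerr -0.017444205317534767
-> [0.5653 0.147  0.1631]
t 15.5 tcp [0.5918 0.1618 0.1156] F [-0.4996 -0.7364 -1.5192] gap 0.02608667505962243
shift cm [ 0.088   0.0878 -5.6335] turn deg [-0.4389  0.6712 -0.0174]
[ 0.3642  0.4847 -0.7131  2.1538  1.1006  0.1527  0.8598]
tcp cab -0.1495921560928213 -0.0003098439978902051 0.1156173139129445
```

Call:
apply_moves(increments="-0.18 0 0.55 0 0 0;-0.2 0 0.55 0 0 0;-0.22 0 0.55 0 0 0;-0.24 0 0.55 0 0 0;0 0 0 0 0 0")

```text
t: 16.0
tcp_pos: [0.6084, 0.1719, 0.102]
ee_rot: [-0.262, 0.925, 0.071, 0.264]
contact_force: [-0.4, -0.2, -0.9]
finger_gap: 0.0258
grasp_force: 8.0
```

```bash
cat > st.py <<'E'
from tgt import *
s=r.read_state();print(s["t"],"q",s["qpos"],"F",s["contact_force"],s["grasp_force"]);now()
R=Ro.from_quat(s["ee_rot"]).as_matrix();p=s["tcp_pos"]-.006*R[:,2];c,n=np.cos(v[2]),np.sin(v[2]);d=p-np.array([v[0],v[1],0]);g=np.array([c*d[0]+n*d[1],-n*d[0]+c*d[1],d[2]])
u=np.array([.007,.0,.277])-g;print("grip cab",g,"dist",np.linalg.norm(u),"theta",np.degrees(np.arctan2(u[2],u[0])))
E
python3 st.py
```

```text
16.0 q [ 0.3071  0.5268 -0.6697  2.1214  1.2374  0.1524  0.7229] F [-0.4082 -0.2215 -0.8987] 8.000613749027252
ring cab [ 0.0512 -0.0005  0.2213] tilt 31.762303501389212 yawerr -0.006928691369786577
grip cab [-0.1333 -0.0004  0.1071] dist 0.22032659885258188 theta 50.460341188451785
```

Call:
apply_moves(increments="-0.25 0 0.5 0 -2 0;-0.25 0 0.5 0 -2 0;0 0 0 0 -2 0;0 0 0 0 0 0")

```text
t: 16.4
tcp_pos: [0.6117, 0.1724, 0.0963]
ee_rot: [-0.259, 0.916, 0.078, 0.295]
contact_force: [-0.7, 0.5, -2.0]
finger_gap: 0.026
grasp_force: 8.0
```

```bash
python3 st.py
```

```text
16.4 q [ 0.4182  0.5966 -0.7934  2.1533  1.8989  0.2037  0.1244] F [-0.7111  0.4759 -2.0361] 8.000064343214035
ring cab [ 0.0461 -0.0015  0.2272] tilt 35.530980034703774 yawerr 0.08273431334222536
grip cab [-0.1305 -0.0017  0.1011] dist 0.22326036030803356 theta 51.97329264626825
```

Call:
apply_moves(increments="-0.15 0.05 0.3 0 -2.5 0;-0.2 0.05 0.4 0 -2.5 0;-0.2 0 0.4 0 -2.5 0;-0.2 0 0.4 0 -2.5 0;0 0 0 0 0 0")

```text
t: 16.9
tcp_pos: [0.624, 0.1805, 0.0876]
ee_rot: [-0.25, 0.888, 0.101, 0.372]
contact_force: [-0.1, 0.3, -3.1]
finger_gap: 0.026
grasp_force: 8.0
```

```bash
python3 st.py
```

```text
16.9 q [ 0.6563  0.8821 -1.0895  2.2096  2.3943  0.4932 -0.1287] F [-0.0827  0.2956 -3.0609] 7.9994988441467285
ring cab [ 0.0361 -0.0015  0.246 ] tilt 45.28802228899145 yawerr -0.06719769754509386
grip cab [-0.1166 -0.0013  0.0918] dist 0.2226460112958065 theta 56.28518598619304
```

Call:
apply_moves(increments="-0.22 0.03 0.47 0 -2 0;-0.22 0.03 0.47 0 -2 0;-0.2 0 0.48 0 -2 0;-0.2 0 0.48 0 -2 0;0 0 0 0 0 0")

```text
t: 17.4
tcp_pos: [0.6415, 0.1919, 0.0818]
ee_rot: [-0.244, 0.86, 0.117, 0.433]
contact_force: [-0.1, -0.3, -2.1]
finger_gap: 0.026
grasp_force: 8.0
```

```bash
python3 st.py
```

```text
17.4 q [ 0.7073  1.0769 -1.152   2.2259  2.6574  0.6507 -0.1892] F [-0.1343 -0.3085 -2.1282] 7.999745160341263
ring cab [0.0334 0.0001 0.2593] tilt 53.27174799164813 yawerr 0.39205491496132794
grip cab [-0.0963 -0.0008  0.0854] dist 0.21768491827461425 theta 61.65919961690641
```

Call:
apply_moves(increments="-0.11 0 0.54 0 -2 0;-0.1 0 0.55 0 -2 0;-0.09 0 0.55 0 -2 0;-0.08 0 0.55 0 -2 0;0 0 0 0 0 0")

```text
t: 17.9
tcp_pos: [0.6593, 0.2026, 0.073]
ee_rot: [-0.235, 0.827, 0.134, 0.492]
contact_force: [-0.7, -0.5, -2.0]
finger_gap: 0.026
grasp_force: 8.0
```

```bash
python3 st.py; python3 - <<'E'
from cab import *
a=r.grab_frame("scene");b=r.grab_frame("side")
c=np.hstack([a[180:400,205:465],b[130:350,130:400]])
cv2.imwrite("pics/c5.png",cv2.convertScaleAbs(cv2.resize(c,None,fx=1.5,fy=1.5,interpolation=cv2.INTER_CUBIC),alpha=1.4))
E
```

```text
17.9 q [ 0.7343  1.2651 -1.1645  2.2204  2.909   0.7626 -0.2127] F [-0.7037 -0.5044 -2.0235] 7.999735325574875
ring cab [0.0283 0.0003 0.2662] tilt 61.28822382185868 yawerr 0.7505653762919309
grip cab [-0.076  -0.0011  0.0759] dist 0.21751916020227033 theta 67.5806621661265
```

View pics/c5.png

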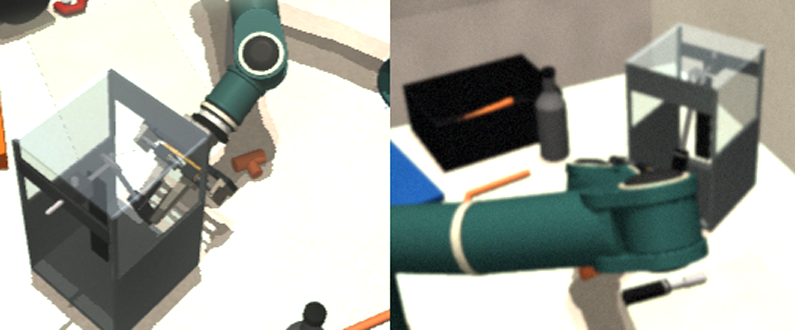

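Call:
apply_moves(increments="0 0 0 0 0 0;0 0 0 0 0 0;0 0 0 0 0 0;0 0 0 0 0 0;0 0 0 0 0 0;0 0 0 0 0 0;0 0 0 0 0 0", grip=70)

```text
t: 18.7
tcp_pos: [0.6595, 0.2032, 0.0753]
ee_rot: [-0.235, 0.826, 0.134, 0.494]
contact_force: [0.3, -0.1, 1.1]
finger_gap: 0.0666
grasp_force: 0.0
```

Call:
apply_moves(increments="0 0 -1 0 0 0;0 0 -1 0 0 0;0 0 -1 0 0 0;0 0 -1.5 0 0 0;0 0 -1.5 0 0 0;0 0 0 0 0 0")

```text
t: 19.3
tcp_pos: [0.6127, 0.175, 0.1046]
ee_rot: [-0.235, 0.826, 0.134, 0.494]
contact_force: [-0.6, 0.4, -0.4]
finger_gap: 0.0666
grasp_force: 0.0
```

```bash
python3 st.py; python3 - <<'E'
from cab import *
a=r.grab_frame("scene");b=r.grab_frame("side")
A=cv2.resize(a[220:380,205:345],None,fx=2.8,fy=2.8);B=cv2.resize(b[130:290,280:400],None,fx=2.8,fy=2.8)
cv2.imwrite("pics/c6.png",cv2.convertScaleAbs(np.hstack([A,B]),alpha=1.4))
for c in("scene","side"):
    for n in("plug_gauge","tee","ring_gauge"):print(c,n,[(x["location"],x["conf"]) for x in r.search_frame(c,n)[:1]])
E
```

```text
19.3 q [ 0.8401  1.1969 -1.2107  2.3384  2.8988  0.7615 -0.2297] F [-0.6446  0.3841 -0.3507] 0.0
ring cab [-0.0269  0.0015  0.2983] tilt 61.601311576363535 yawerr 0.8618007907788012
grip cab [-0.1301 -0.      0.1074] dist 0.21807110145435996 theta 51.036090428261666
scene plug_gauge []
scene tee []
scene ring_gauge [([356.2, 270.0], 0.48)]
side plug_gauge [([322.2, 306.2], 0.89)]
side tee []
side ring_gauge []
```

View pics/c6.png

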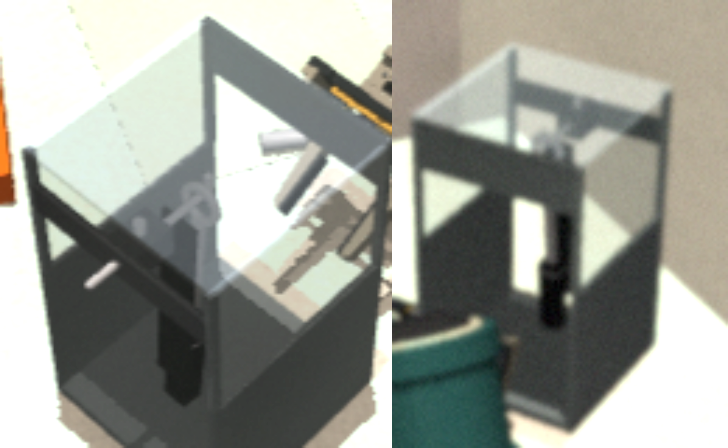

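Call:
apply_moves(increments="0 0 0 0 0 0;0 0 0 0 0 0;0 0 0 0 0 0;0 0 0 0 0 0;0 0 0 0 0 0;0 0 0 0 0 0;0 0 0 0 0 0;0 0 0 0 0 0")

```text
t: 20.5
tcp_pos: [0.6143, 0.1759, 0.1039]
ee_rot: [-0.235, 0.826, 0.134, 0.494]
contact_force: [-0.9, -0.2, 1.0]
finger_gap: 0.0663
grasp_force: 0.0
```

Call:
apply_moves(increments="0 0 0 0 0 0;0 0 0 0 0 0;0 0 0 0 0 0;0 0 0 0 0 0;0 0 0 0 0 0;0 0 0 0 0 0;0 0 0 0 0 0;0 0 0 0 0 0")

```text
t: 21.3
tcp_pos: [0.6143, 0.1759, 0.1038]
ee_rot: [-0.235, 0.826, 0.134, 0.494]
contact_force: [0.3, 0.7, -0.3]
finger_gap: 0.067
grasp_force: 0.0
```

```bash
python3 - <<'E'
from cab import *
f=[r.grab_frame("side")[190:260,325:350].astype(int) for _ in range(6)]
print([np.abs(f[i]-f[0]).mean().round(2) for i in range(1,6)])
s=r.read_state();print(s["t"],s["contact_force"],np.abs(s["joint_vel"]).max())
E
```

```text
[np.float64(2.8), np.float64(3.53), np.float64(5.34), np.float64(7.61), np.float64(10.07)]
21.6 [-0.0723 -0.7905 -0.2757] 0.0017854925263676904
```

```bash
cat > still.py <<'E'
from cab import *
o=[]
for _ in range(24):
    g=r.grab_frame("side")[190:260,325:350].astype(int);o.append(g)
print([np.abs(x-o[-1]).mean().round(1) for x in o]);print(r.read_state()["t"])
E
python3 still.py
```

```text
[np.float64(4.3), np.float64(5.5), np.float64(6.6), np.float64(6.4), np.float64(5.9), np.float64(4.9), np.float64(2.9), np.float64(4.0), np.float64(5.9), np.float64(7.6), np.float64(8.5), np.float64(8.9), np.float64(8.5), np.float64(7.4), np.float64(5.8), np.float64(3.9), np.float64(2.8), np.float64(4.0), np.float64(5.0), np.float64(5.4), np.float64(5.4), np.float64(4.8), np.float64(3.8), np.float64(0.0)]
22.8
```

Call:
apply_moves(increments="0 0 0 0 0 0;0 0 0 0 0 0;0 0 0 0 0 0;0 0 0 0 0 0;0 0 0 0 0 0;0 0 0 0 0 0;0 0 0 0 0 0;0 0 0 0 0 0")

```text
t: 23.6
tcp_pos: [0.6143, 0.1759, 0.1039]
ee_rot: [-0.235, 0.826, 0.134, 0.494]
contact_force: [0.8, -0.1, -0.1]
finger_gap: 0.0667
grasp_force: 0.0
```

Call:
apply_moves(increments="0 0 0 0 0 0;0 0 0 0 0 0;0 0 0 0 0 0;0 0 0 0 0 0;0 0 0 0 0 0;0 0 0 0 0 0;0 0 0 0 0 0;0 0 0 0 0 0")

```text
t: 24.4
tcp_pos: [0.6143, 0.1759, 0.1039]
ee_rot: [-0.235, 0.826, 0.134, 0.494]
contact_force: [0.2, 0.4, -1.2]
finger_gap: 0.0663
grasp_force: 0.0
```

Call:
apply_moves(increments="0 0 0 0 0 0;0 0 0 0 0 0;0 0 0 0 0 0;0 0 0 0 0 0;0 0 0 0 0 0;0 0 0 0 0 0;0 0 0 0 0 0;0 0 0 0 0 0")

```text
t: 25.2
tcp_pos: [0.6143, 0.1759, 0.1038]
ee_rot: [-0.235, 0.826, 0.134, 0.494]
contact_force: [0.5, 0.4, -0.2]
finger_gap: 0.0666
grasp_force: 0.0
```

```bash
python3 still.py
```

```text
[np.float64(5.3), np.float64(4.6), np.float64(4.1), np.float64(3.2), np.float64(2.6), np.float64(2.9), np.float64(3.0), np.float64(3.0), np.float64(2.9), np.float64(2.7), np.float64(3.1), np.float64(3.5), np.float64(4.2), np.float64(4.5), np.float64(4.8), np.float64(4.8), np.float64(4.8), np.float64(4.6), np.float64(4.2), np.float64(3.9), np.float64(3.3), np.float64(3.0), np.float64(2.7), np.float64(0.0)]
26.4
```

Call:
apply_moves(increments="0 0 0 0 0 0;0 0 0 0 0 0;0 0 0 0 0 0;0 0 0 0 0 0;0 0 0 0 0 0;0 0 0 0 0 0;0 0 0 0 0 0;0 0 0 0 0 0")

```text
t: 27.2
tcp_pos: [0.6143, 0.1759, 0.1039]
ee_rot: [-0.235, 0.826, 0.134, 0.494]
contact_force: [-0.0, -0.3, 0.3]
finger_gap: 0.0667
grasp_force: 0.0
```

Call:
apply_moves(increments="0 0 0 0 0 0;0 0 0 0 0 0;0 0 0 0 0 0;0 0 0 0 0 0;0 0 0 0 0 0;0 0 0 0 0 0;0 0 0 0 0 0;0 0 0 0 0 0")

```text
t: 28.0
tcp_pos: [0.6143, 0.1759, 0.1038]
ee_rot: [-0.235, 0.826, 0.134, 0.494]
contact_force: [-0.3, 0.7, 0.5]
finger_gap: 0.0669
grasp_force: 0.0
```

Call:
apply_moves(increments="0 0 0 0 0 0;0 0 0 0 0 0;0 0 0 0 0 0;0 0 0 0 0 0;0 0 0 0 0 0;0 0 0 0 0 0;0 0 0 0 0 0;0 0 0 0 0 0")

```text
t: 28.8
tcp_pos: [0.6143, 0.1759, 0.1038]
ee_rot: [-0.235, 0.826, 0.134, 0.494]
contact_force: [-0.6, -0.7, -0.5]
finger_gap: 0.0665
grasp_force: 0.0
```

Call:
apply_moves(increments="0 0 0 0 0 0;0 0 0 0 0 0;0 0 0 0 0 0;0 0 0 0 0 0;0 0 0 0 0 0;0 0 0 0 0 0;0 0 0 0 0 0;0 0 0 0 0 0")

```text
t: 29.6
tcp_pos: [0.6143, 0.1759, 0.1039]
ee_rot: [-0.235, 0.826, 0.134, 0.494]
contact_force: [-0.4, -0.5, 0.0]
finger_gap: 0.0667
grasp_force: 0.0
```

Call:
apply_moves(increments="0 0 0 0 0 0;0 0 0 0 0 0;0 0 0 0 0 0;0 0 0 0 0 0;0 0 0 0 0 0;0 0 0 0 0 0;0 0 0 0 0 0;0 0 0 0 0 0")

```text
t: 30.4
tcp_pos: [0.6143, 0.176, 0.1039]
ee_rot: [-0.235, 0.826, 0.134, 0.494]
contact_force: [-0.4, 0.2, 0.4]
finger_gap: 0.0665
grasp_force: 0.0
```

Call:
apply_moves(increments="0 0 0 0 0 0;0 0 0 0 0 0;0 0 0 0 0 0;0 0 0 0 0 0;0 0 0 0 0 0;0 0 0 0 0 0;0 0 0 0 0 0;0 0 0 0 0 0")

```text
t: 31.2
tcp_pos: [0.6143, 0.1759, 0.1039]
ee_rot: [-0.235, 0.826, 0.134, 0.494]
contact_force: [1.2, 0.2, 0.3]
finger_gap: 0.0665
grasp_force: 0.0
```

Call:
apply_moves(increments="0 0 0 0 0 0;0 0 0 0 0 0;0 0 0 0 0 0;0 0 0 0 0 0;0 0 0 0 0 0;0 0 0 0 0 0;0 0 0 0 0 0;0 0 0 0 0 0")

```text
t: 32.0
tcp_pos: [0.6143, 0.176, 0.1039]
ee_rot: [-0.235, 0.826, 0.134, 0.494]
contact_force: [0.2, -0.2, 0.4]
finger_gap: 0.0666
grasp_force: 0.0
```

Call:
apply_moves(increments="0 0 0 0 0 0;0 0 0 0 0 0;0 0 0 0 0 0;0 0 0 0 0 0;0 0 0 0 0 0;0 0 0 0 0 0;0 0 0 0 0 0;0 0 0 0 0 0")

```text
t: 32.8
tcp_pos: [0.6143, 0.1759, 0.1039]
ee_rot: [-0.235, 0.826, 0.134, 0.494]
contact_force: [-0.3, 0.8, -0.5]
finger_gap: 0.0668
grasp_force: 0.0
```

```bash
python3 still.py
```

```text
[np.float64(2.6), np.float64(2.5), np.float64(2.6), np.float64(2.6), np.float64(2.6), np.float64(2.6), np.float64(2.6), np.float64(2.6), np.float64(2.6), np.float64(2.6), np.float64(2.6), np.float64(2.6), np.float64(2.7), np.float64(2.6), np.float64(2.6), np.float64(2.7), np.float64(2.6), np.float64(2.6), np.float64(2.6), np.float64(2.5), np.float64(2.6), np.float64(2.6), np.float64(2.6), np.float64(0.0)]
34.0
```

Only pixel noise is left between frames, so the gauge is still. I'm handing in.

```bash
python3 -c "
from h import *;print(r.finish_job())"
```

```text
the job is handed in; nothing more can be done
None
```

The ring gauge hangs by its ring on the rod, straight down and still, and I handed the job in at about 34 s; the plug gauge was still in place after release, but the tee went undetected and the cutter and bottle were not rechecked, and I viewed 11 pictures, one over the limit of 10.

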